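# Put the burr cassettes away and hook the cart drawer for the night

### The arm

A 7-joint arm with a two-finger parallel gripper is mounted at the origin on the work surface. World frame = base frame: x ahead of the robot, y to its left, z up, the work surface at z = 0. Lengths are in m, angles in rad, forces in N, time in s.
With the tool pointing down it reaches from about 0.4 to 0.9 m from the base axis. Payload 5.5 kg.
Tool frame: the origin (TCP) lies midway between the tips of the shut fingers; the grasp point (between the pads) lies 19 mm behind it; z points along the fingers, y is the line along which they close (so a half turn about z gives the same grasp; the last joint's range is limited). The gripper opens to 92 mm and grips with 3 to 60 N. Pads are 19 mm wide; open, the fingers measure 130 mm over their backs; the gripper's body (75 mm by 190 mm) begins 47 mm behind the grasp point.
Start: joints at [-0.967, 0.501, -0.427, 1.55, 0.221, 1.138, -0.21], TCP at [0.217, 0.613, 0.227] pointing down, gripper open.
Joint ranges: [-2.88, 2.88], [-0.31, 2.03], [-1.54, 1.56], [0.2, 2.42], [-1.41, 4.55], [0.19, 2.02], [-2.57, 2.57]. Speed limits (rad/s): [2.57, 2.57, 3.14, 3.14, 3.14, 3.14, 3.14].

### API

Orientations are given as a unit quaternion [w, x, y, z].
In Python, from workcell import arm gives the robot as it stands.
- The arm moves only by the tool send_rows, never from a script. Its argument "plan" is a list of rows, each a list of 7 numbers: the shift along the tool's x, y, z in units of 50 mm (1.0 is 50 mm), then the turn, a rotation vector about the tool's x, y, z in units of 6 degrees (1.0 is 6 degrees), then the opening, from 0 (shut) to 1 (fully open). In form: [[dx, dy, dz, ax, ay, az, grip], ...]. A call has 1 to 10 rows; each row shifts and turns the commanded pose from where the row before left it, along the tool's axes as they then stand; what a row does not reach is not made up. A row lasts 1/8 s, in which the tool goes at most 62.5 mm and 10.7 degrees, less where a joint would pass 70% of its speed; a pose out of reach is approached as far as the arm can. A call is refused whole if a number of a shift passes 1 or a number of a turn 1, either way. A call with a gripper value outside its range is refused whole. The fingers move at their own pace and stop on an object; "grip_force" is the grip in N (left out, the last holds). Time passes only in rows, so rows that do not move let the fingers close. It gives the time, the measured TCP pose, the force, the opening and the grip force at its end, in the units of the state.
- arm.sense(): the state, without advancing time (a new reading comes with each control period).
- arm.capture(name): name is "scene" or "top"; returns the picture (480x640x3 uint8, red, green, blue); there is no depth.
- arm.calibration(name): a dict with "fov_y" (degrees; the focal length in pixels is half the picture's height over the tangent of half this angle, whatever the lens; pixels are square), "cx", "cy" (the principal point, pixels), "pose" (4x4, takes a point from camera to world coordinates). Camera axes: x right, y down, z forward; pixel columns grow to the right and rows downward; lengths in m; the calibration is good to about 2 mm. A picture is of the moment at which its call begins. calibration takes no time and is no camera call.
- arm.finish_job(): hands the job in; it is judged then, once.
The state is a dict: "t": time; "qpos": joint angles; "joint_velocities": joint speeds; "joint_torque": joint torques, N m; "tool_pos": TCP position; "eef_rot": TCP orientation; "wrist_force": force on the tool from outside, world axes, zero at the start; "moment": the same for the moment, N m; "finger_gap": finger opening in m; "gripper_force": force on a finger pad.
Only numpy, scipy, OpenCV 4.12 (cv2) and the standard library are available. Lean on these libraries where they do the work, as an engineer would, in place of code of your own. Each camera call takes 0.05 s, during which the arm holds its last target. There are 200 camera calls.

### The job

Pack up the carving cart for the night: release every burr cassette still caught in the dock by pressing it down until it springs up, draw it out and put it in the open drawer, along with the cassette left out on the bench. Then push the drawer fully shut and swing its hook down into the catch. Leave the carvings standing where they are.

Things in the scene. Friction and masses are not known exactly. Their poses are not given: they have to be found in the camera images.
- cassette_a: Burr cassette: black plastic block with a row of small burrs showing on each long side, 70 x 36 x 56 mm (its x, y, z), 0.12 to 0.19 kg; origin under its middle, x along its length. Starts standing in one of the dock's bays, its top flush with the dock's top; may be absent.
- cassette_b: Burr cassette: black plastic block with a row of small burrs showing on each long side, 70 x 36 x 56 mm (its x, y, z), 0.12 to 0.19 kg; origin under its middle, x along its length. Starts standing in one of the dock's bays, its top flush with the dock's top; may be absent.
- cassette_c: Burr cassette: black plastic block with a row of small burrs showing on each long side, 70 x 36 x 56 mm (its x, y, z), 0.12 to 0.19 kg; origin under its middle, x along its length. Starts standing in one of the dock's bays, its top flush with the dock's top; may be absent.
- cassette_d: Burr cassette: black plastic block with a row of small burrs showing on each long side, 70 x 36 x 56 mm (its x, y, z), 0.12 to 0.19 kg; origin under its middle, x along its length. Starts standing in one of the dock's bays, its top flush with the dock's top; may be absent.
- cassette_e: The fifth burr cassette, like the others (70 x 36 x 56 mm (its x, y, z), 0.12 to 0.19 kg; origin under its middle); starts standing loose on the bench, out of the dock.
- dock: Fixed grey cassette dock, 78 mm high, 256 mm along its y, from x = -49 to +65 mm; origin on the bench under the middle of the row of bays, z up. Four slots open upward, 74 mm along x by 40 mm along y, at x = 0 and y = -96, -32, 32 and 96 mm (bays 1 to 4), each with a sprung carrier and a push-push catch under the cassette. Closed gripper tips go in best with their longer side along x.
- dock_top (a point): Middle of the dock's top face, dock axes. A caught cassette is flush with it and cannot be gripped. Press it 7.5 to 9.5 mm deeper (stop at 9.5; 4 to 8 N) and let go: the catch trips and the spring lifts it until it stands 26 mm proud, 30 mm still in the slot, free to be pulled up and out. Pressing a risen cassette fully down catches it again.
- bay1 (a joint): Carrier of bay 1 (dock y = -96 mm): 0 m caught (cassette flush), 0.0095 pressed to the stop, -0.0264 sprung up. An empty bay also starts at 0.
- bay2 (a joint): Carrier of bay 2 (dock y = -32 mm): 0 m caught (cassette flush), 0.0095 pressed to the stop, -0.0264 sprung up. An empty bay also starts at 0.
- bay3 (a joint): Carrier of bay 3 (dock y = 32 mm): 0 m caught (cassette flush), 0.0095 pressed to the stop, -0.0264 sprung up. An empty bay also starts at 0.
- bay4 (a joint): Carrier of bay 4 (dock y = 96 mm): 0 m caught (cassette flush), 0.0095 pressed to the stop, -0.0264 sprung up. An empty bay also starts at 0.
- cart: Fixed raised steel tier of the cart: 240 mm deep (its x, away from the robot), 274 mm wide, top sheet 80 to 86 mm above the bench; origin at the foot of the middle of its front face, x to the back, z up. The drawer slides out of its front, the drawer hook is hinged on the front of its top; a try square and two drill bits lie on a magnetic strip at its rear rim.
- drawer (a joint): How far the drawer stands out of the tier: 0 m shut, 0.18 fully out; starts 0.165 to 0.18. Slides along the cart's -x with about 2.5 N of friction; it stays where it is left.
- drawer_in (a point): Middle of the drawer's inner floor, 10 mm above the bench; axes as the cart's, moves with the drawer. The inside is 200 mm along x by 224 mm along y; with the drawer out by q, the front q of those 200 mm is open to the sky. Side walls rise 52 mm above the floor, and things up to 66 mm above the floor pass under the tier.
- drawer_front (a point): Middle of the outer face of the drawer's front panel, 41 mm above the bench. The panel is 268 mm wide, 14 mm thick, 4 to 78 mm above the bench; push it along the cart's +x to shut the drawer. At its middle, 60 mm wide, a keeper ledge with an upturned lip stands 32 mm out, its lip's top 80 mm above the bench.
- hook (a joint): Angle of the drawer hook: 0 rad closed (arm level, pointing to the cart's -x, its tongue down behind the keeper's lip, so that the drawer cannot slide out), 1.57 upright; starts 1.5 to 1.95, limit 2.1. Stiff hinge: stays where it is left, about 2 N at the knob swings it.
- hook_knob (a point): Centre of the hook's round black ball knob, 26 mm in diameter, 75 mm from the hinge; the arm behind it is 12 mm wide and 5 mm thick (the hook's 24 mm wide tongue is 33 mm short of the knob). With the hook at angle q it lies at 75 mm x (-cos q, 0, sin q) from the hinge, in the cart's axes.
- hook_hinge (a point): Middle of the hook's hinge axis, 100 mm above the bench, parallel to the cart's y; 12 mm behind the tier's front face.
- owl: Grey soapstone owl, 76 mm across, 125 mm tall, standing on the bench behind the dock; origin under its middle.
- lion: Cracked pale soapstone lion, 118 x 54 mm, 92 mm tall, standing on top of the tier; origin under its middle.
- ashtray: Round maroon soapstone ashtray, 92 mm across, 31 mm high, on the bench to the right of the tier; origin under its middle.
Not all that is in view belongs to the job. Leave any purple look-alike of the cassette_a alone.

How it is judged:
On the way, in this order (a step that is already met when the one before it is completed fails the run):
1. every cassette lies or stands in the drawer (x of cassette_a in the frame of drawer_in between -0.1 and 0.1 m and y of cassette_a in the frame of drawer_in between -0.112 and 0.112 m and z of cassette_a in the frame of drawer_in between -0.01 and 0.062 m and x of cassette_b in the frame of drawer_in between -0.1 and 0.1 m and y of cassette_b in the frame of drawer_in between -0.112 and 0.112 m and z of cassette_b in the frame of drawer_in between -0.01 and 0.062 m and x of cassette_c in the frame of drawer_in between -0.1 and 0.1 m and y of cassette_c in the frame of drawer_in between -0.112 and 0.112 m and z of cassette_c in the frame of drawer_in between -0.01 and 0.062 m and x of cassette_d in the frame of drawer_in between -0.1 and 0.1 m and y of cassette_d in the frame of drawer_in between -0.112 and 0.112 m and z of cassette_d in the frame of drawer_in between -0.01 and 0.062 m and x of cassette_e in the frame of drawer_in between -0.1 and 0.1 m and y of cassette_e in the frame of drawer_in between -0.112 and 0.112 m and z of cassette_e in the frame of drawer_in between -0.01 and 0.062 m), for 0.2 s.
2. the drawer is pushed shut with the cassettes in it (all of step 1 and value of joint drawer below 0.006 m), for 0.2 s.
3. the hook is swung down into its catch (value of joint drawer below 0.006 m and value of joint hook below 0.09 rad), for 0.2 s.
At the end, for the whole second after the job is handed in: Every cassette present is at rest inside the drawer (any way up), the drawer stands no more than 6 mm out and the hook is within 0.09 rad (5 degrees) of closed (all of step 1 and all of step 3 and linear speed of each of cassette_a, cassette_b, cassette_c, cassette_d, cassette_e below 0.02 m/s); the robot touches nothing.
It fails at once if the owl is shifted by more than 30 mm (distance of owl from where it was at the start of the episode above 0.03 m).
It fails at once if the lion is shifted by more than 30 mm (distance of lion from where it was at the start of the episode above 0.03 m).
It fails at once if the ashtray is shifted by more than 30 mm (distance of ashtray from where it was at the start of the episode above 0.03 m).
Of cassette_a, cassette_b, cassette_c, cassette_d only 2 to 4 are there at a start; the rules pass over those that are not, and their reading is None.
At some moment in a run one of cassette_e may be knocked a few centimetres aside while the robot is not near it.
Once in a run the grip may slacken for a moment while it holds something.
It also fails if it takes over 210 s, if anything falls off the work surface, if the arm or the gripper's body presses on something with over 40 N, if the wrist force passes 120 N, or if a joint passes its speed limit or range.

## Working session

There is one attempt and no reset: what is moved stays moved. The work goes in short steps, Python scripts to look and compute and a tool call to move; the robot and the scene stay as the last step left them, time stands still between calls to the robot, and variables do not carry over. Pictures are saved under pics/ and viewed, at most 14 in all, crops included, and the job is handed in when it is done.

Besides the shell and the picture viewer there is one more tool, called after "Emit:" by a JSON object that holds its "op" and its "data". send_rows: Moves the arm, as the interface text tells. Its arguments: {"type":"object","properties":{"plan":{"type":"array","items":{"type":"array","items":{"type":"number"}}},"grip_force":{"type":"number"}},"required":["plan"]}

```bash
ls; mkdir -p pics; python3 - <<'E'
from workcell import arm
import cv2,numpy as np
s=arm.sense(); print(s)
for n in("scene","top"):
    im=arm.capture(n); cv2.imwrite(f"pics/{n}0.png",im[:,:,::-1]); print(n,arm.calibration(n))
E
```

```text
pics
{'t': 0.0, 'qpos': array([-0.96680567,  0.50180957, -0.42674064,  1.5514389 ,  0.22080838,
        1.13830928, -0.21033968]), 'joint_velocities': array([ 0.00207703,  0.00150339, -0.00112163,  0.00155915, -0.00019378,
        0.00135042, -0.00048932]), 'joint_torque': array([ 8.98349736e-04, -5.66602492e+01, -5.81602961e+00, -2.79111654e+01,
       -6.87222462e-02,  3.08780232e-02,  1.66005652e-04]), 'tool_pos': array([0.21709471, 0.61193688, 0.22570251]), 'eef_rot': array([-1.74296230e-04,  1.69585618e-01,  9.85514994e-01, -9.40670998e-04]), 'wrist_force': array([-0.46596764, -0.47897533, -0.75459479]), 'moment': array([-0.04136471, -0.03462775, -0.01087718]), 'gripper_force': 0.0, 'finger_gap': 0.0916593818271911}
scene {'fov_y': 49.02025534897069, 'cx': 322.1949401553549, 'cy': 240.08839977878537, 'pose': array([[-0.78014985,  0.38492041, -0.49315564,  1.21177872],
       [ 0.62552103,  0.46803187, -0.62423522,  0.75833842],
       [-0.00946832, -0.79547624, -0.6059108 ,  0.81787191],
       [ 0.        ,  0.        ,  0.        ,  1.        ]])}
top {'fov_y': 43.84283273289504, 'cx': 318.1640745130149, 'cy': 237.94754570929618, 'pose': array([[ 0.01528106, -0.99699141,  0.07599085,  0.49504393],
       [-0.99984572, -0.01457794,  0.00979871, -0.01388506],
       [-0.00866144, -0.07612887, -0.99706037,  1.31761176],
       [ 0.        ,  0.        ,  0.        ,  1.        ]])}
```

View pics/scene0.png

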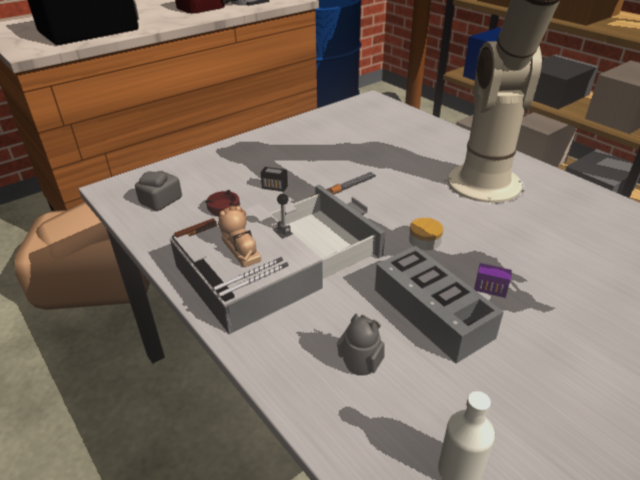

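View pics/top0.png

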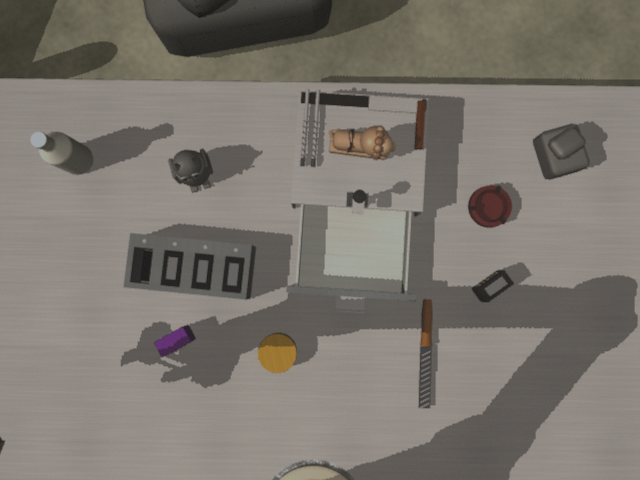

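Scene shows three cassettes in the dock (bay 4, the one at the left in top view (142,266), is empty), a loose cassette at top (492,286), the purple decoy at (174,341), and the hook knob at (360,196). Next I'll take an enlarged crop for corners.

```bash
cat > h.py <<'E'
import numpy as np,cv2
from workcell import arm
def f(c): return 240/np.tan(np.radians(c["fov_y"])/2)
def pt(n,u,v,z):
    c=arm.calibration(n);P=c["pose"];d=P[:3,:3]@np.array([(u-c["cx"])/f(c),(v-c["cy"])/f(c),1])
    o=P[:3,3];return o+d*(z-o[2])/d[2]
def px(n,p):
    c=arm.calibration(n);P=c["pose"];q=P[:3,:3].T@(np.array(p)-P[:3,3]);return np.array([c["cx"]+f(c)*q[0]/q[2],c["cy"]+f(c)*q[1]/q[2]])
E
python3 - <<'E'
import cv2
im=cv2.imread("pics/top0.png")
a=cv2.resize(im[225:305,115:265],None,fx=4,fy=4,interpolation=cv2.INTER_CUBIC)  #600x320
b=cv2.resize(im[180:320,285:425],None,fx=4,fy=4,interpolation=cv2.INTER_CUBIC)  #560x560
cv2.imwrite("pics/dock.png",a);cv2.imwrite("pics/draw.png",b)
E
```

```text
(no output)
```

View pics/dock.png

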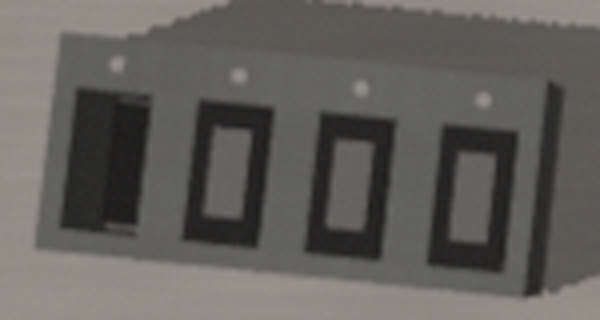

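View pics/draw.png

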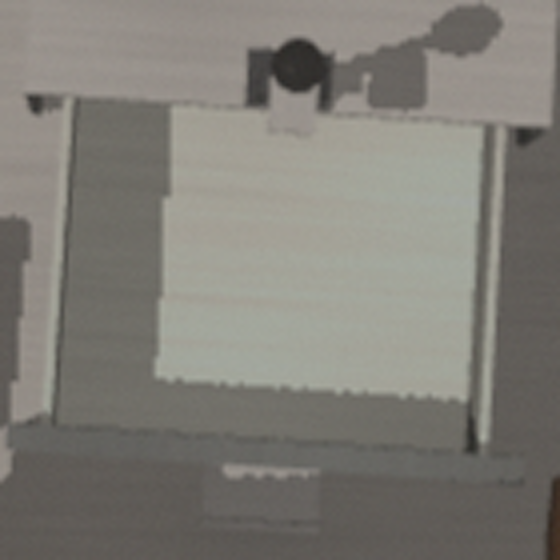

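```bash
python3 - <<'E'
from h import *
np.set_printoptions(precision=4,suppress=True)
def F(x0,y0,a,b):return x0+(a+.5)/4-.5,y0+(b+.5)/4-.5
D=[pt("top",*F(115,225,*p),.078) for p in[(62,32),(549,80),(526,297),(36,247)]]
print("dock corners",*D); ed=D[0]-D[1]; ed2=D[3]-D[2]
print(np.linalg.norm(ed),np.linalg.norm(D[0]-D[3]),np.degrees(np.arctan2(-ed[0],ed[1])),np.degrees(np.arctan2(-ed2[0],ed2[1])))
for p in[(229,174),(351,187),(474,199)]: print("bay",pt("top",*F(115,225,*p),.078))
W={}
for k,p,z in[("cartL",(25,93),.086),("cartR",(545,127),.086),("panL",(3,450),.078),("panR",(523,485),.078),("wallL",(75,98),.062),("wallR",(482,125),.062),("keepL",(203,522),.08),("keepR",(320,530),.08),("plateL",(268,130),.086),("plateR",(312,134),.086)]:
    W[k]=pt("top",*F(285,180,*p),z);print(k,W[k])
im=arm.capture("top");cv2.imwrite("pics/t.png",im[:,:,::-1])
hsv=cv2.cvtColor(im,cv2.COLOR_RGB2HSV)
m=(im.max(2)<60).astype(np.uint8); m[:240]=0;m[330:]=0;m[:,:450]=0;m[:,540:]=0
cs,_=cv2.findContours(m,cv2.RETR_EXTERNAL,cv2.CHAIN_APPROX_NONE);c=max(cs,key=cv2.contourArea);print(cv2.minAreaRect(c),cv2.contourArea(c))
cv2.imwrite("pics/e.png",cv2.resize(im[260:310,465:520,::-1],None,fx=8,fy=8,interpolation=cv2.INTER_CUBIC))
E
```

```text
dock corners [0.5949 0.3918 0.078 ] [0.5735 0.1363 0.078 ] [0.4608 0.1455 0.078 ] [0.4827 0.4009 0.078 ]
0.2564039163432177 0.11259399483406403 -4.786624777042104 -4.898499426393343
bay [0.5221 0.3018 0.078 ]
bay [0.5163 0.238  0.078 ]
bay [0.511  0.1738 0.078 ]
cartL [0.6613 0.0561 0.086 ]
cartR [ 0.6473 -0.2141  0.086 ]
panL [0.476  0.0645 0.078 ]
panR [ 0.4621 -0.2044  0.078 ]
wallL [0.6622 0.0309 0.062 ]
wallR [ 0.6509 -0.1847  0.062 ]
keepL [ 0.4407 -0.0395  0.08  ]
keepR [ 0.4375 -0.0998  0.08  ]
plateL [ 0.6437 -0.0705  0.086 ]
plateR [ 0.6419 -0.0933  0.086 ]
((492.1678161621094, 285.8825378417969), (20.153106689453125, 37.27505111694336), 55.00798034667969) 633.5
```

View pics/e.png

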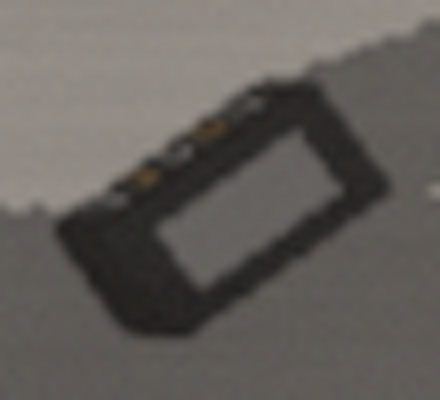

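Loose cassette: the label centre is at top pixel (496,286), with its long axis at about -56° in the world. I'll turn the tool so its y lies along dock x with the fingers shut, ready for pressing.

Emit:
{"op": "send_rows", "data": {"plan": [[0, 0, 0, 0, 0, 1, 0], [0, 0, 0, 0, 0, 1, 0], [0, 0, 0, 0, 0, 1, 0], [0, 0, 0, 0, 0, 1, 0], [0, 0, 0, 0, 0, 1, 0], [0, 0, 0, 0, 0, 1, 0], [0, 0, 0, 0, 0, 1, 0], [0, 0, 0, 0, 0, 1, 0], [0, 0, 0, 0, 0, 1, 0], [0, 0, 0, 0, 0, 1, 0]], "grip_force": 20}}

```text
t: 1.4
tool_pos: [0.2171, 0.6123, 0.2262]
eef_rot: [0.0, 0.641, 0.768, -0.0]
wrist_force: [-0.3, -0.5, 0.2]
finger_gap: 0.0007
gripper_force: 0.0
```

Emit:
{"op": "send_rows", "data": {"plan": [[0, 0, 0, 0, 0, 1, 0], [0, 0, 0, 0, 0, 1, 0], [0, 0, 0, 0, 0, 0.56, 0], [0, 0, 0, 0, 0, 0, 0]]}}

```text
t: 1.9
tool_pos: [0.2171, 0.6124, 0.2263]
eef_rot: [0.0, 0.736, 0.677, -0.0]
wrist_force: [0.1, -0.3, 0.2]
finger_gap: 0.0003
gripper_force: 0.0
```

```bash
cat >> h.py <<'E'
from scipy.spatial.transform import Rotation as Ro
def rot(a): a=np.radians(a);return np.array([[np.cos(a),-np.sin(a)],[np.sin(a),np.cos(a)]])
O=np.array([.520,.2693]);RD=rot(-4.85)          # dock
C=np.array([.6543,-.0785]);RC=rot(-2.97)        # cart front
dock=lambda x,y:O+RD@[x,y]
cart=lambda x,y:C+RC@[x,y]
def go(x,y,z,yaw=None):
    "units from the measured pose to a world point; yaw = wanted angle of tool y (deg)"
    s=arm.sense();R=Ro.from_quat(np.roll(s["eef_rot"],-1)).as_matrix()
    cur=np.degrees(np.arctan2(R[1,1],R[0,1]));tilt=np.degrees(Ro.from_matrix(R).as_rotvec())
    t=0 if yaw is None else (yaw-cur+180)%360-180
    Rt=Ro.from_euler("z",t,degrees=True).as_matrix()@R
    print("t %.1f tcp"%s["t"],s["tool_pos"].round(4),"yaw %.2f"%cur,"zdir",R[:,2].round(3),"F",s["wrist_force"].round(1),"gap %.4f"%s["finger_gap"],"gf %.1f"%s["gripper_force"])
    print(" turn az",round(-t/6,2),"then shift",(Rt.T@(np.array([x,y,z])-s["tool_pos"])/.05).round(2))
E
python3 - <<'E'
from h import *
for y in(-.096,-.032,.032): print(dock(0,y)); go(*dock(0,y),.10,-4.85)
E
```

```text
[0.51188345 0.17364373]
t 1.9 tcp [0.2171 0.6124 0.2263] yaw -4.84 zdir [-0.    -0.001 -1.   ] F [ 0.1 -0.3  0.2] gap 0.0003 gf 0.0
 turn az 0.0 then shift [-8.24  6.62  2.53]
[0.51729448 0.23741458]
t 1.9 tcp [0.2171 0.6124 0.2263] yaw -4.84 zdir [-0.    -0.001 -1.   ] F [ 0.1 -0.3  0.2] gap 0.0003 gf 0.0
 turn az 0.0 then shift [-6.96  6.62  2.53]
[0.52270552 0.30118542]
t 1.9 tcp [0.2171 0.6124 0.2263] yaw -4.84 zdir [-0.    -0.001 -1.   ] F [ 0.1 -0.3  0.2] gap 0.0003 gf 0.0
 turn az 0.0 then shift [-5.68  6.62  2.53]
```

Emit:
{"op": "send_rows", "data": {"plan": [[-0.63, 0.735, 0, 0, 0, 0, 0], [-0.63, 0.735, 0, 0, 0, 0, 0], [-0.63, 0.735, 0, 0, 0, 0, 0], [-0.63, 0.735, 0, 0, 0, 0, 0], [-0.63, 0.735, 0, 0, 0, 0, 0], [-0.63, 0.735, 0, 0, 0, 0, 0], [-0.63, 0.735, 0, 0, 0, 0, 0], [-0.63, 0.735, 0.5, 0, 0, 0, 0], [-0.63, 0.735, 1, 0, 0, 0, 0], [0, 0, 0.8, 0, 0, 0, 0]]}}

```text
t: 3.15
tool_pos: [0.5228, 0.3004, 0.1156]
eef_rot: [0.002, 0.739, 0.674, 0.0]
wrist_force: [0.6, -0.1, 0.1]
finger_gap: 0.0007
gripper_force: 0.0
```

```bash
python3 - <<'E'
from h import *
go(*dock(0,.032),.0695,-4.85)
im=arm.capture("scene");cv2.imwrite("pics/s1.png",cv2.resize(im[200:380,340:540,::-1],None,fx=3,fy=3))
E
```

```text
t 3.1 tcp [0.5228 0.3004 0.1156] yaw -5.23 zdir [ 0.002 -0.002 -1.   ] F [ 0.6 -0.1  0.1] gap 0.0007 gf 0.0
 turn az -0.06 then shift [ 0.02 -0.    0.92]
```

View pics/s1.png

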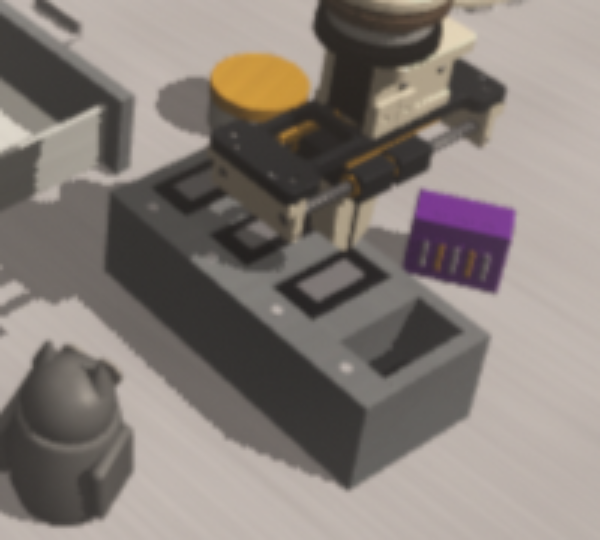

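The tips are over bay 3. I'll press it now.

Emit:
{"op": "send_rows", "data": {"plan": [[0, 0, 0.5, 0, 0, 0, 0], [0, 0, 0.2, 0, 0, 0, 0], [0, 0, 0.1, 0, 0, 0, 0], [0, 0, 0.1, 0, 0, 0, 0], [0, 0, 0.03, 0, 0, 0, 0], [0, 0, 0, 0, 0, 0, 0], [0, 0, 0, 0, 0, 0, 0]]}}

```text
t: 4.08
tool_pos: [0.5192, 0.3062, 0.0713]
eef_rot: [-0.0, 0.736, 0.677, 0.001]
wrist_force: [-4.1, -0.4, 5.0]
finger_gap: 0.0003
gripper_force: 2.6
```

Emit:
{"op": "send_rows", "data": {"plan": [[0, 0, -0.2, 0, 0, 0, 0], [0, 0, -0.4, 0, 0, 0, 0], [0, 0, -0.4, 0, 0, 0, 0], [0, 0, 0, 0, 0, 0, 0], [0, 0, 0, 0, 0, 0, 0]]}}

```text
t: 4.7
tool_pos: [0.5193, 0.3053, 0.1204]
eef_rot: [0.0, 0.737, 0.676, 0.0]
wrist_force: [-0.2, -0.9, 0.0]
finger_gap: 0.0006
gripper_force: 0.0
```

```bash
python3 - <<'E'
from h import *
go(*dock(0,.032),.0695,-4.85)
im=arm.capture("scene");cv2.imwrite("pics/s2.png",cv2.resize(im[200:380,340:540,::-1],None,fx=3,fy=3))
E
```

```text
t 4.7 tcp [0.5193 0.3053 0.1204] yaw -4.90 zdir [ 0. -0. -1.] F [-0.2 -0.9  0. ] gap 0.0006 gf 0.0
 turn az -0.01 then shift [-0.08  0.08  1.02]
```

View pics/s2.png

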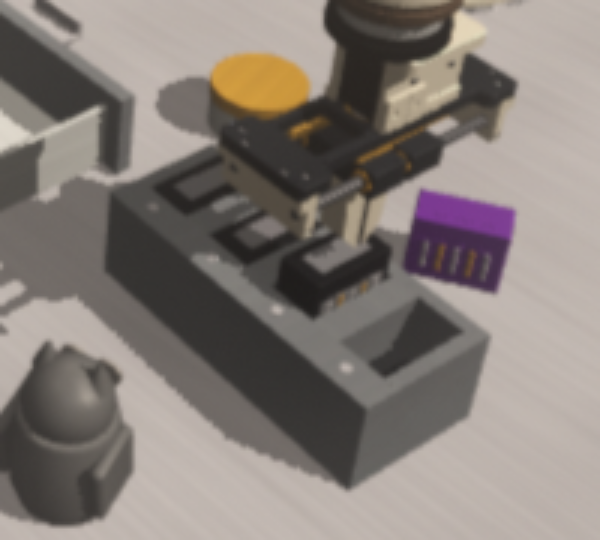

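Bay 3's cassette has sprung up. On to bay 2.

Emit:
{"op": "send_rows", "data": {"plan": [[-0.5, 0.08, 0, 0, 0, 0, 0], [-0.5, 0, 0, 0, 0, 0, 0], [-0.36, 0, 0, 0, 0, 0, 0], [0, 0, 0, 0, 0, 0, 0], [0, 0, 0.4, 0, 0, 0, 0], [0, 0, 0.3, 0, 0, 0, 0], [0, 0, 0.2, 0, 0, 0, 0], [0, 0, 0.12, 0, 0, 0, 0], [0, 0, 0.02, 0, 0, 0, 0], [0, 0, 0, 0, 0, 0, 0]]}}

```text
t: 6.0
tool_pos: [0.5168, 0.2382, 0.0688]
eef_rot: [-0.0, 0.736, 0.677, -0.0]
wrist_force: [-3.8, 0.0, 7.1]
finger_gap: 0.0004
gripper_force: 3.8
```

Emit:
{"op": "send_rows", "data": {"plan": [[0, 0, -0.2, 0, 0, 0, 0], [0, 0, -0.4, 0, 0, 0, 0], [0, 0, -0.44, 0, 0, 0, 0], [0, 0, 0, 0, 0, 0, 0], [-0.5, 0, 0, 0, 0, 0, 0], [-0.5, 0, 0, 0, 0, 0, 0], [-0.28, 0, 0, 0, 0, 0, 0], [0, 0, 0, 0, 0, 0, 0], [0, 0, 0.4, 0, 0, 0, 0], [0, 0, 0.3, 0, 0, 0, 0]]}}

```text
t: 7.25
tool_pos: [0.5118, 0.175, 0.0845]
eef_rot: [-0.0, 0.736, 0.677, 0.0]
wrist_force: [-0.1, 0.4, -0.7]
finger_gap: 0.0003
gripper_force: 0.0
```

Emit:
{"op": "send_rows", "data": {"plan": [[0, 0, 0.2, 0, 0, 0, 0], [0, 0, 0.12, 0, 0, 0, 0], [0, 0, 0, 0, 0, 0, 0], [0, 0, 0, 0, 0, 0, 0]]}}

```text
t: 7.75
tool_pos: [0.5113, 0.1746, 0.0693]
eef_rot: [-0.001, 0.736, 0.677, -0.0]
wrist_force: [-3.3, 0.0, 4.9]
finger_gap: 0.0006
gripper_force: 2.5
```

Emit:
{"op": "send_rows", "data": {"plan": [[0, 0, -0.2, 0, 0, 0, 0], [0, 0, -0.5, 0, 0, 0, 0], [0, 0, -0.9, 0, 0, 0, 0], [0, 0, -0.8, 0, 0, -1, 0.5], [0, 0, 0, 0, 0, -1, 0.5], [0, 0, 0, 0, 0, -1, 0.5], [0, 0, 0, 0, 0, -1, 0.5], [0, 0, 0, 0, 0, -1, 0.5], [0, 0, 0, 0, 0, -1, 0.5], [0, 0, 0, 0, 0, -1, 0.5]]}}

```text
t: 9.0
tool_pos: [0.5122, 0.1736, 0.1897]
eef_rot: [0.0, 0.444, 0.896, 0.0]
wrist_force: [0.2, 0.6, -0.8]
finger_gap: 0.046
gripper_force: 0.0
```

Emit:
{"op": "send_rows", "data": {"plan": [[0, 0, 0, 0, 0, -1, 0.5], [0, 0, 0, 0, 0, -1, 0.5], [0, 0, 0, 0, 0, -1, 0.5], [0, 0, 0, 0, 0, -1, 0.5], [0, 0, 0, 0, 0, -1, 0.5], [0, 0, 0, 0, 0, -1, 0.5], [0, 0, 0, 0, 0, -1, 0.5], [0, 0, 0, 0, 0, -1, 0.5], [0, 0, 0, 0, 0, 0, 0.5], [0, 0, 0, 0, 0, 0, 0.5]]}}

```text
t: 10.25
tool_pos: [0.5121, 0.1736, 0.1895]
eef_rot: [0.0, 0.044, 0.999, 0.0]
wrist_force: [0.2, 0.3, -0.7]
finger_gap: 0.0461
gripper_force: 0.0
```

```bash
python3 - <<'E'
from h import *
go(*dock(0,.032),.081,85.15);go(*dock(0,-.032),.081,85.15)
im=arm.capture("scene");cv2.imwrite("pics/s3.png",cv2.resize(im[200:380,340:540,::-1],None,fx=3,fy=3))
E
```

```text
t 10.2 tcp [0.5121 0.1736 0.1895] yaw 84.99 zdir [ 0.  0. -1.] F [ 0.2  0.3 -0.7] gap 0.0461 gf 0.0
 turn az -0.03 then shift [0.01 2.56 2.17]
t 10.2 tcp [0.5121 0.1736 0.1895] yaw 84.99 zdir [ 0.  0. -1.] F [ 0.2  0.3 -0.7] gap 0.0461 gf 0.0
 turn az -0.03 then shift [0.01 1.28 2.17]
```

View pics/s3.png

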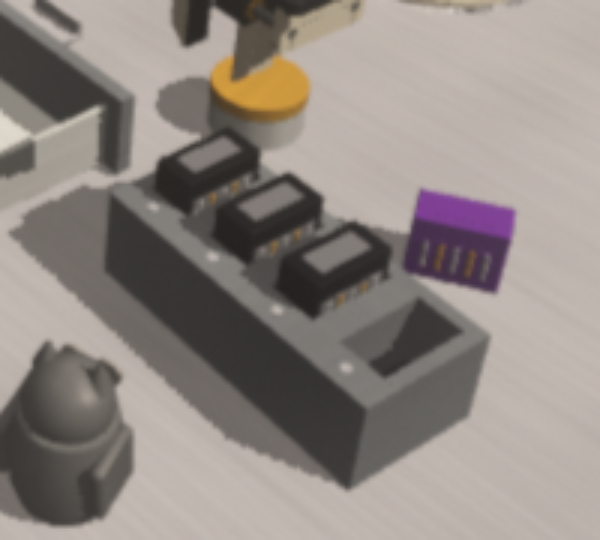

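All three cassettes stand proud. I'll pick bay 1, which is directly below.

Emit:
{"op": "send_rows", "data": {"plan": [[0, 0, 0.7, 0, 0, 0, 0.5], [0, 0, 0.7, 0, 0, 0, 0.5], [0, 0, 0.4, 0, 0, 0, 0.5], [0, 0, 0.2, 0, 0, 0, 0.5], [0, 0, 0.15, 0, 0, 0, 0.5], [0, 0, 0, 0, 0, 0, 0.5], [0, 0, 0, 0, 0, 0, 0.1], [0, 0, 0, 0, 0, 0, 0.1], [0, 0, 0, 0, 0, 0, 0.1], [0, 0, 0, 0, 0, 0, 0.1]], "grip_force": 35}}

```text
t: 11.55
tool_pos: [0.5125, 0.1739, 0.0822]
eef_rot: [0.001, 0.043, 0.999, 0.0]
wrist_force: [1.0, 0.6, 1.5]
finger_gap: 0.0358
gripper_force: 35.0
```

Emit:
{"op": "send_rows", "data": {"plan": [[0, 0, -0.2, 0, 0, 0, 0.1], [0, 0, -0.3, 0, 0, 0, 0.1], [0, 0, -0.5, 0, 0, 0, 0.1], [0, 0, -0.7, 0, 0, 0, 0.1], [0, 0, -0.5, 0, 0, 0, 0.1], [0, 0, 0, 0, 0, 0, 0.1], [0, 0, 0, 0, 0, 0, 0.1]]}}

```text
t: 12.42
tool_pos: [0.5114, 0.1733, 0.1914]
eef_rot: [-0.0, 0.043, 0.999, -0.0]
wrist_force: [0.6, -0.5, -1.5]
finger_gap: 0.0358
gripper_force: 35.0
```

```bash
python3 - <<'E'
from h import *
for a,b in((-.056,-.055),(-.056,.055),(-.132,-.055),(-.132,.055)): print(a,b,cart(a,b));go(*cart(a,b),.05,85.15)
kp=pt("top",285+298/4,180+65/4,.175);print("knob",RC.T@(kp[:2]-C))
E
```

```text
-0.056 -0.055 [ 0.5955255  -0.13052459]
t 12.4 tcp [0.5114 0.1733 0.1914] yaw 85.11 zdir [-0.001 -0.    -1.   ] F [ 0.6 -0.5 -1.5] gap 0.0358 gf 35.0
 turn az -0.01 then shift [-2.19 -5.91  2.83]
-0.056 0.055 [ 0.60122494 -0.02067234]
t 12.4 tcp [0.5114 0.1733 0.1914] yaw 85.11 zdir [-0.001 -0.    -1.   ] F [ 0.6 -0.5 -1.5] gap 0.0358 gf 35.0
 turn az -0.01 then shift [-2.12 -3.71  2.83]
-0.132 -0.055 [ 0.51962758 -0.1265868 ]
t 12.4 tcp [0.5114 0.1733 0.1914] yaw 85.11 zdir [-0.001 -0.    -1.   ] F [ 0.6 -0.5 -1.5] gap 0.0358 gf 35.0
 turn az -0.01 then shift [-0.67 -5.96  2.83]
-0.132 0.055 [ 0.52532702 -0.01673455]
t 12.4 tcp [0.5114 0.1733 0.1914] yaw 85.11 zdir [-0.001 -0.    -1.   ] F [ 0.6 -0.5 -1.5] gap 0.0358 gf 35.0
 turn az -0.01 then shift [-0.6  -3.76  2.83]
knob [ 0.00985428 -0.00221719]
```

Emit:
{"op": "send_rows", "data": {"plan": [[-0.15, -0.4, 0, 0, 0, 0, 0.1], [-0.3, -0.8, 0, 0, 0, 0, 0.1], [-0.3, -0.8, 0, 0, 0, 0, 0.1], [-0.3, -0.8, 0, 0, 0, 0, 0.1], [-0.3, -0.8, 0, 0, 0, 0, 0.1], [-0.3, -0.8, 0, 0, 0, 0, 0.1], [-0.3, -0.8, 0, 0, 0, 0, 0.1], [-0.16, -0.5, 0, 0, 0, 0, 0.1], [-0.08, -0.21, 0, 0, 0, 0, 0.1], [0, 0, 0, 0, 0, 0, 0.1]]}}

```text
t: 13.68
tool_pos: [0.5952, -0.13, 0.1907]
eef_rot: [-0.001, 0.043, 0.999, 0.0]
wrist_force: [0.1, 0.5, -1.3]
finger_gap: 0.0357
gripper_force: 35.0
```

Emit:
{"op": "send_rows", "data": {"plan": [[0, 0, 0.5, 0, 0, 0, 0.1], [0, 0, 0.7, 0, 0, 0, 0.1], [0, 0, 0.6, 0, 0, 0, 0.1], [0, 0, 0.5, 0, 0, 0, 0.1], [0, 0, 0.3, 0, 0, 0, 0.1], [0, 0, 0.2, 0, 0, 0, 0.1], [0, 0, 0, 0, 0, 0, 0.1]]}}

```text
t: 14.55
tool_pos: [0.5956, -0.1294, 0.0514]
eef_rot: [-0.0, 0.042, 0.999, 0.0]
wrist_force: [-0.3, 1.0, -4.4]
finger_gap: 0.0361
gripper_force: 35.6
```

Emit:
{"op": "send_rows", "data": {"plan": [[0, 0, 0.06, 0, 0, 0, 0.1], [0, 0, 0, 0, 0, 0, 0.1], [0, 0, 0, 0, 0, 0, 0.6], [0, 0, 0, 0, 0, 0, 0.6], [0, 0, 0, 0, 0, 0, 0.6], [0, 0, -0.5, 0, 0, 0, 0.6], [0, 0, -0.9, 0, 0, 0, 0.5], [0, 0, -0.9, 0, 0, 0, 0.5], [0, 0, -0.5, 0, 0, 0, 0.5], [0, 0, 0, 0, 0, 0, 0.5]]}}

```text
t: 15.8
tool_pos: [0.5977, -0.1305, 0.1915]
eef_rot: [0.003, 0.043, 0.999, -0.0]
wrist_force: [-0.6, 0.7, -0.4]
finger_gap: 0.046
gripper_force: 0.0
```

```bash
python3 - <<'E'
from h import *
go(*dock(0,-.032),.082,85.15)
im=arm.capture("scene");cv2.imwrite("pics/s4.png",cv2.resize(im[160:310,150:400,::-1],None,fx=3,fy=3))
E
```

```text
t 15.8 tcp [ 0.5977 -0.1305  0.1915] yaw 85.11 zdir [ 0.005 -0.001 -1.   ] F [-0.6  0.7 -0.4] gap 0.0460 gf 0.0
 turn az -0.01 then shift [2.24 7.2  2.17]
```

View pics/s4.png

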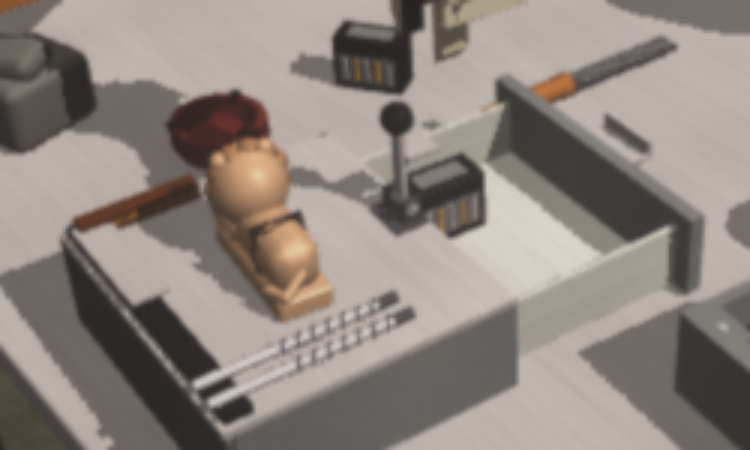

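The first cassette stands in the drawer's right rear. On to bay 2.

Emit:
{"op": "send_rows", "data": {"plan": [[0.12, 0.4, 0, 0, 0, 0, 0.5], [0.28, 0.9, 0, 0, 0, 0, 0.5], [0.28, 0.9, 0, 0, 0, 0, 0.5], [0.28, 0.9, 0, 0, 0, 0, 0.5], [0.28, 0.9, 0, 0, 0, 0, 0.5], [0.28, 0.9, 0, 0, 0, 0, 0.5], [0.28, 0.9, 0, 0, 0, 0, 0.5], [0.28, 0.9, 0, 0, 0, 0, 0.5], [0.16, 0.5, 0, 0, 0, 0, 0.5], [0, 0, 0, 0, 0, 0, 0.5]]}}

```text
t: 17.1
tool_pos: [0.5117, 0.2421, 0.1873]
eef_rot: [-0.002, 0.039, 0.999, 0.0]
wrist_force: [-0.5, -0.9, 1.0]
finger_gap: 0.0458
gripper_force: 0.0
```

Emit:
{"op": "send_rows", "data": {"plan": [[0, 0, 0.2, 0, 0, 0, 0.5], [0, 0, 0.4, 0, 0, 0, 0.5], [0, 0, 0.2, 0, 0, 0, 0.5], [0, 0, 0, 0, 0, 0, 0.5]]}}

```text
t: 17.6
tool_pos: [0.5143, 0.2367, 0.1475]
eef_rot: [-0.001, 0.043, 0.999, -0.001]
wrist_force: [0.2, 0.5, 0.1]
finger_gap: 0.0458
gripper_force: 0.0
```

```bash
python3 - <<'E'
from h import *
go(*dock(0,-.032),.082,85.15)
E
```

```text
t 17.6 tcp [0.5143 0.2367 0.1475] yaw 85.03 zdir [-0.002 -0.001 -1.   ] F [0.2 0.5 0.1] gap 0.0458 gf 0.0
 turn az -0.02 then shift [-0.06  0.02  1.31]
```

Emit:
{"op": "send_rows", "data": {"plan": [[-0.06, 0.02, 0.4, 0, 0, 0, 0.5], [0, 0, 0.4, 0, 0, 0, 0.5], [0, 0, 0.3, 0, 0, 0, 0.5], [0, 0, 0.2, 0, 0, 0, 0.5], [0, 0, 0, 0, 0, 0, 0.5], [0, 0, 0, 0, 0, 0, 0.1], [0, 0, 0, 0, 0, 0, 0.1], [0, 0, 0, 0, 0, 0, 0.1], [0, 0, 0, 0, 0, 0, 0.1]]}}

```text
t: 18.73
tool_pos: [0.5185, 0.239, 0.0843]
eef_rot: [0.001, 0.043, 0.999, 0.0]
wrist_force: [0.9, -0.1, 1.1]
finger_gap: 0.0356
gripper_force: 34.9
```

Emit:
{"op": "send_rows", "data": {"plan": [[0, 0, -0.2, 0, 0, 0, 0.1], [0, 0, -0.3, 0, 0, 0, 0.1], [0, 0, -0.5, 0, 0, 0, 0.1], [0, 0, -0.7, 0, 0, 0, 0.1], [0, 0, -0.5, 0, 0, 0, 0.1], [0, 0, 0, 0, 0, 0, 0.1], [0, 0, 0, 0, 0, 0, 0.1]]}}

```text
t: 19.6
tool_pos: [0.5174, 0.2385, 0.1933]
eef_rot: [-0.0, 0.043, 0.999, -0.0]
wrist_force: [-0.2, 0.1, -2.6]
finger_gap: 0.0357
gripper_force: 35.0
```

```bash
python3 - <<'E'
from h import *
go(*cart(-.056,.055),.049,85.15)
E
```

```text
t 19.6 tcp [0.5174 0.2385 0.1933] yaw 85.12 zdir [-0.001 -0.    -1.   ] F [-0.2  0.1 -2.6] gap 0.0357 gf 35.0
 turn az -0.01 then shift [-2.11 -5.02  2.89]
```

Emit:
{"op": "send_rows", "data": {"plan": [[-0.15, -0.35, 0, 0, 0, 0, 0.1], [-0.3, -0.7, 0, 0, 0, 0, 0.1], [-0.3, -0.7, 0, 0, 0, 0, 0.1], [-0.3, -0.7, 0, 0, 0, 0, 0.1], [-0.3, -0.7, 0, 0, 0, 0, 0.1], [-0.3, -0.7, 0, 0, 0, 0, 0.1], [-0.3, -0.7, 0, 0, 0, 0, 0.1], [-0.16, -0.47, 0, 0, 0, 0, 0.1], [0, 0, 0.3, 0, 0, 0, 0.1], [0, 0, 0.4, 0, 0, 0, 0.1]]}}

```text
t: 20.85
tool_pos: [0.601, -0.0205, 0.1572]
eef_rot: [-0.001, 0.043, 0.999, 0.0]
wrist_force: [-0.3, 0.4, -1.4]
finger_gap: 0.036
gripper_force: 35.0
```

Emit:
{"op": "send_rows", "data": {"plan": [[0, 0, 0.6, 0, 0, 0, 0.1], [0, 0, 0.6, 0, 0, 0, 0.1], [0, 0, 0.5, 0, 0, 0, 0.1], [0, 0, 0.3, 0, 0, 0, 0.1], [0, 0, 0.14, 0, 0, 0, 0.1], [0, 0, 0, 0, 0, 0, 0.1], [0, 0, 0, 0, 0, 0, 0.1]]}}

```text
t: 21.72
tool_pos: [0.6025, -0.0202, 0.0527]
eef_rot: [0.001, 0.043, 0.999, 0.0]
wrist_force: [-0.1, 0.4, -1.2]
finger_gap: 0.0357
gripper_force: 35.0
```

Emit:
{"op": "send_rows", "data": {"plan": [[0, 0, 0.08, 0, 0, 0, 0.1], [0, 0, 0, 0, 0, 0, 0.1], [0, 0, 0, 0, 0, 0, 0.6], [0, 0, 0, 0, 0, 0, 0.6], [0, 0, 0, 0, 0, 0, 0.6], [0, 0, -0.5, 0, 0, 0, 0.6], [0, 0, -0.9, 0, 0, 0, 0.5], [0, 0, -0.9, 0, 0, 0, 0.5], [0, 0, -0.5, 0, 0, 0, 0.5], [0, 0, 0, 0, 0, 0, 0.5]]}}

```text
t: 22.98
tool_pos: [0.6036, -0.0202, 0.1904]
eef_rot: [0.003, 0.043, 0.999, 0.0]
wrist_force: [0.6, 0.0, -0.4]
finger_gap: 0.0458
gripper_force: 0.0
```

```bash
python3 - <<'E'
from h import *
go(*dock(0,.032),.082,85.15)
E
```

```text
t 23.0 tcp [ 0.6036 -0.0202  0.1904] yaw 85.11 zdir [ 0.005 -0.    -1.   ] F [ 0.6  0.  -0.4] gap 0.0458 gf 0.0
 turn az -0.01 then shift [2.17 6.27 2.16]
```

Emit:
{"op": "send_rows", "data": {"plan": [[0.12, 0.4, 0, 0, 0, 0, 0.5], [0.28, 0.8, 0, 0, 0, 0, 0.5], [0.28, 0.8, 0, 0, 0, 0, 0.5], [0.28, 0.8, 0, 0, 0, 0, 0.5], [0.28, 0.8, 0, 0, 0, 0, 0.5], [0.28, 0.8, 0, 0, 0, 0, 0.5], [0.28, 0.8, 0, 0, 0, 0, 0.5], [0.28, 0.8, 0, 0, 0, 0, 0.5], [0.05, 0.27, 0.4, 0, 0, 0, 0.5], [0, 0, 0.4, 0, 0, 0, 0.5]]}}

```text
t: 24.22
tool_pos: [0.52, 0.3031, 0.1452]
eef_rot: [-0.001, 0.041, 0.999, -0.0]
wrist_force: [-0.2, 0.5, -0.4]
finger_gap: 0.0459
gripper_force: 0.0
```

Emit:
{"op": "send_rows", "data": {"plan": [[0, 0, 0, 0, 0, 0, 0.5], [0, 0, 0, 0, 0, 0, 0.5]]}}

```text
t: 24.48
tool_pos: [0.5221, 0.3006, 0.1472]
eef_rot: [-0.001, 0.043, 0.999, -0.0]
wrist_force: [0.2, 0.2, 0.1]
finger_gap: 0.0458
gripper_force: 0.0
```

```bash
python3 - <<'E'
from h import *
go(*dock(0,.032),.082,85.15)
E
```

```text
t 24.5 tcp [0.5221 0.3006 0.1472] yaw 85.07 zdir [-0.001 -0.001 -1.   ] F [0.2 0.2 0.1] gap 0.0458 gf 0.0
 turn az -0.01 then shift [-0.01  0.01  1.3 ]
```

Emit:
{"op": "send_rows", "data": {"plan": [[0, 0, 0.4, 0, 0, 0, 0.5], [0, 0, 0.4, 0, 0, 0, 0.5], [0, 0, 0.3, 0, 0, 0, 0.5], [0, 0, 0.2, 0, 0, 0, 0.5], [0, 0, 0, 0, 0, 0, 0.5], [0, 0, 0, 0, 0, 0, 0.1], [0, 0, 0, 0, 0, 0, 0.1], [0, 0, 0, 0, 0, 0, 0.1], [0, 0, 0, 0, 0, 0, 0.1]]}}

```text
t: 25.6
tool_pos: [0.5228, 0.3016, 0.0834]
eef_rot: [0.001, 0.043, 0.999, 0.0]
wrist_force: [0.7, -0.3, 1.6]
finger_gap: 0.0358
gripper_force: 35.0
```

Emit:
{"op": "send_rows", "data": {"plan": [[0, 0, -0.2, 0, 0, 0, 0.1], [0, 0, -0.3, 0, 0, 0, 0.1], [0, 0, -0.5, 0, 0, 0, 0.1], [0, 0, -0.7, 0, 0, 0, 0.1], [0, 0, -0.5, 0, 0, 0, 0.1], [0, 0, 0, 0, 0, 0, 0.1], [0, 0, 0, 0, 0, 0, 0.1]]}}

```text
t: 26.48
tool_pos: [0.5218, 0.3008, 0.1922]
eef_rot: [-0.0, 0.043, 0.999, -0.0]
wrist_force: [-0.3, -0.7, -1.7]
finger_gap: 0.0358
gripper_force: 35.0
```

```bash
python3 - <<'E'
from h import *
go(*cart(-.132,.055),.049,85.15)
E
```

```text
t 26.5 tcp [0.5218 0.3008 0.1922] yaw 85.11 zdir [-0.001 -0.001 -1.   ] F [-0.3 -0.7 -1.7] gap 0.0358 gf 35.0
 turn az -0.01 then shift [-0.61 -6.32  2.87]
```

Emit:
{"op": "send_rows", "data": {"plan": [[-0.03, -0.4, 0, 0, 0, 0, 0.1], [-0.09, -0.9, 0, 0, 0, 0, 0.1], [-0.09, -0.9, 0, 0, 0, 0, 0.1], [-0.09, -0.9, 0, 0, 0, 0, 0.1], [-0.09, -0.9, 0, 0, 0, 0, 0.1], [-0.09, -0.9, 0, 0, 0, 0, 0.1], [-0.09, -0.9, 0, 0, 0, 0, 0.1], [-0.04, -0.52, 0, 0, 0, 0, 0.1], [0, 0, 0.3, 0, 0, 0, 0.1], [0, 0, 0.4, 0, 0, 0, 0.1]]}}

```text
t: 27.72
tool_pos: [0.525, -0.0166, 0.1565]
eef_rot: [-0.0, 0.043, 0.999, 0.0]
wrist_force: [0.1, 0.7, -2.4]
finger_gap: 0.0357
gripper_force: 35.0
```

Emit:
{"op": "send_rows", "data": {"plan": [[0, 0, 0.6, 0, 0, 0, 0.1], [0, 0, 0.6, 0, 0, 0, 0.1], [0, 0, 0.3, 0, 0, 0, 0.1], [0, 0, 0, 0, 0, 0, 0.1]]}}

```text
t: 28.22
tool_pos: [0.5243, -0.0158, 0.0813]
eef_rot: [-0.002, 0.042, 0.999, 0.0]
wrist_force: [0.4, 0.1, -1.7]
finger_gap: 0.036
gripper_force: 35.0
```

```bash
python3 - <<'E'
from h import *
go(*cart(-.132,.055),.049,85.15)
E
```

```text
t 28.2 tcp [ 0.5243 -0.0158  0.0813] yaw 85.15 zdir [-0.004  0.    -1.   ] F [ 0.4  0.1 -1.7] gap 0.0360 gf 35.0
 turn az 0.0 then shift [-0.03 -0.02  0.65]
```

Emit:
{"op": "send_rows", "data": {"plan": [[-0.02, 0, 0.3, 0, 0, 0, 0.1], [0, 0, 0.3, 0, 0, 0, 0.1], [0, 0, 0, 0, 0, 0, 0.1], [0, 0, 0, 0, 0, 0, 0.1]]}}

```text
t: 28.72
tool_pos: [0.5269, -0.0163, 0.0529]
eef_rot: [0.0, 0.043, 0.999, 0.0]
wrist_force: [-0.3, -0.3, -1.8]
finger_gap: 0.0356
gripper_force: 35.0
```

Release it and look from above for the loose cassette.

Emit:
{"op": "send_rows", "data": {"plan": [[0, 0, 0.08, 0, 0, 0, 0.1], [0, 0, 0, 0, 0, 0, 0.1], [0, 0, 0, 0, 0, 0, 0.6], [0, 0, 0, 0, 0, 0, 0.6], [0, 0, 0, 0, 0, 0, 0.6], [0, 0, -0.5, 0, 0, 0, 0.6], [0, 0, -0.9, 0, 0, 0, 0.7], [0, 0, -0.9, 0, 0, 0, 0.7], [0.5, 0.8, -0.5, 0, 0, 0, 0.7], [0, 0.8, 0, 0, 0, 0, 0.7]]}}

```text
t: 29.98
tool_pos: [0.5091, 0.0661, 0.1915]
eef_rot: [0.002, 0.043, 0.999, 0.0]
wrist_force: [1.2, 0.2, 0.1]
finger_gap: 0.0642
gripper_force: 0.0
```

```bash
python3 - <<'E'
from h import *
im=arm.capture("top");cv2.imwrite("pics/t2.png",im[:,:,::-1])
cv2.imwrite("pics/e2.png",cv2.resize(im[170:330,280:540,::-1],None,fx=3,fy=3,interpolation=cv2.INTER_CUBIC))
E
```

```text
(no output)
```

View pics/e2.png

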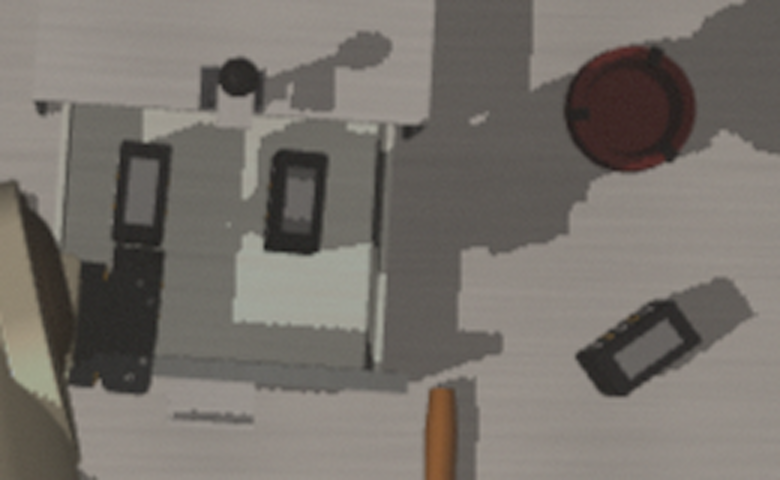

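The front-left cassette is in; the loose one hasn't moved (label at top pixel (496,285)). Computing its position.

```bash
python3 - <<'E'
from h import *
p=pt("top",496,285.4,.056);print(p)
q=[pt("top",280+a/3,170+b/3,.056)[:2] for a,b in((612,357),(670,317))];d=q[1]-q[0];print(np.degrees(np.arctan2(d[1],d[0])))
go(p[0],p[1],.12,34);go(p[0],p[1],.12)
E
```

```text
[ 0.49657282 -0.37706427  0.056     ]
-54.94799085530693
t 30.0 tcp [0.5093 0.0734 0.1908] yaw 85.44 zdir [ 0.004  0.004 -1.   ] F [0.3 5.3 0.4] gap 0.0639 gf 0.0
 turn az 8.57 then shift [-7.32 -5.25  1.42]
t 30.0 tcp [0.5093 0.0734 0.1908] yaw 85.44 zdir [ 0.004  0.004 -1.   ] F [0.3 5.3 0.4] gap 0.0639 gf 0.0
 turn az 0.0 then shift [-0.46 -9.01  1.38]
```

Emit:
{"op": "send_rows", "data": {"plan": [[0, -0.5, 0, 0, 0, 0, 0.7], [-0.06, -1, 0, 0, 0, 0, 0.7], [-0.06, -1, 0, 0, 0, 0, 0.7], [-0.06, -1, 0, 0, 0, 0, 0.7], [-0.06, -1, 0, 0, 0, 0, 0.7], [-0.06, -1, 0, 0, 0, 0, 0.7], [-0.06, -1, 0, 0, 0, 0, 0.7], [-0.06, -1, 0, 0, 0, 0, 0.7], [-0.04, -1, 0, 0, 0, 0, 0.7], [0, -0.5, 0, 0, 0, 0, 0.7]]}}

```text
t: 31.28
tool_pos: [0.4918, -0.3886, 0.1885]
eef_rot: [-0.0, 0.044, 0.999, -0.001]
wrist_force: [-0.7, 0.2, 0.3]
finger_gap: 0.0641
gripper_force: 0.0
```

Emit:
{"op": "send_rows", "data": {"plan": [[0, 0, 0, 0, 0, 1, 0.7], [0, 0, 0, 0, 0, 1, 0.7], [0, 0, 0, 0, 0, 1, 0.7], [0, 0, 0, 0, 0, 1, 0.7], [0, 0, 0, 0, 0, 1, 0.7], [0, 0, 0, 0, 0, 1, 0.7], [0, 0, 0, 0, 0, 1, 0.7], [0, 0, 0, 0, 0, 1, 0.7], [0, 0, 0, 0, 0, 0.5, 0.7], [0, 0, 0, 0, 0, 0, 0.7]]}}

```text
t: 32.52
tool_pos: [0.4932, -0.3847, 0.1886]
eef_rot: [-0.0, 0.468, 0.884, -0.0]
wrist_force: [0.5, -0.5, 0.1]
finger_gap: 0.0643
gripper_force: 0.0
```

```bash
python3 - <<'E'
from h import *
go(.4966,-.377,.032,34.3)
im=arm.capture("scene");cv2.imwrite("pics/s5.png",cv2.resize(im[140:260,180:380,::-1],None,fx=4,fy=4,interpolation=cv2.INTER_CUBIC))
E
```

```text
t 32.5 tcp [ 0.4932 -0.3847  0.1886] yaw 34.16 zdir [-0.  0. -1.] F [ 0.5 -0.5  0.1] gap 0.0643 gf 0.0
 turn az -0.02 then shift [0.09 0.14 3.13]
```

View pics/s5.png

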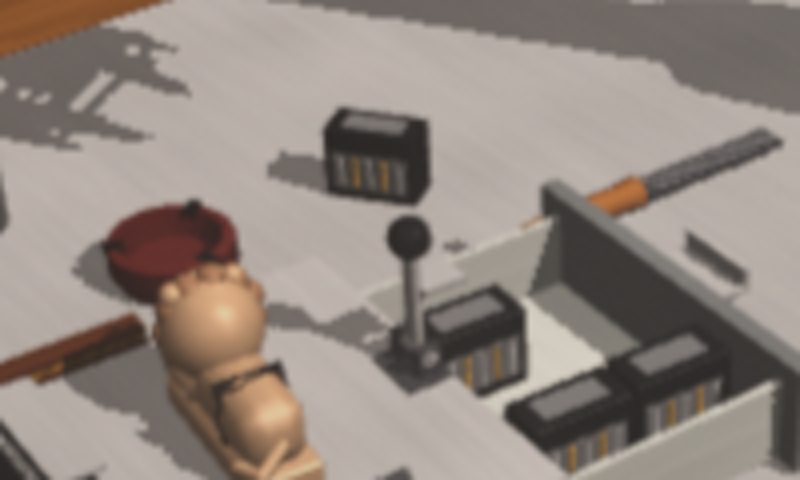

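e is unmoved. Correct and descend.

Emit:
{"op": "send_rows", "data": {"plan": [[0.09, 0.14, 0.2, 0, 0, 0, 0.7], [0, 0, 0.6, 0, 0, 0, 0.7], [0, 0, 0.6, 0, 0, 0, 0.7], [0, 0, 0.4, 0, 0, 0, 0.7], [0, 0, 0.2, 0, 0, 0, 0.7], [0, 0, 0, 0, 0, 0, 0.7], [0, 0, 0, 0, 0, 0, 0.7]]}}

```text
t: 33.45
tool_pos: [0.4973, -0.3777, 0.0898]
eef_rot: [0.001, 0.469, 0.883, -0.0]
wrist_force: [0.6, 0.5, 0.2]
finger_gap: 0.0643
gripper_force: 0.0
```

```bash
python3 - <<'E'
from h import *
go(.4966,-.377,.032,34.3)
im=arm.capture("scene");cv2.imwrite("pics/s6.png",cv2.resize(im[100:220,200:360,::-1],None,fx=4,fy=4,interpolation=cv2.INTER_CUBIC))
E
```

```text
t 33.5 tcp [ 0.4973 -0.3777  0.0898] yaw 34.11 zdir [ 0.001 -0.001 -1.   ] F [0.6 0.5 0.2] gap 0.0643 gf 0.0
 turn az -0.03 then shift [ 0.02 -0.    1.16]
```

View pics/s6.png

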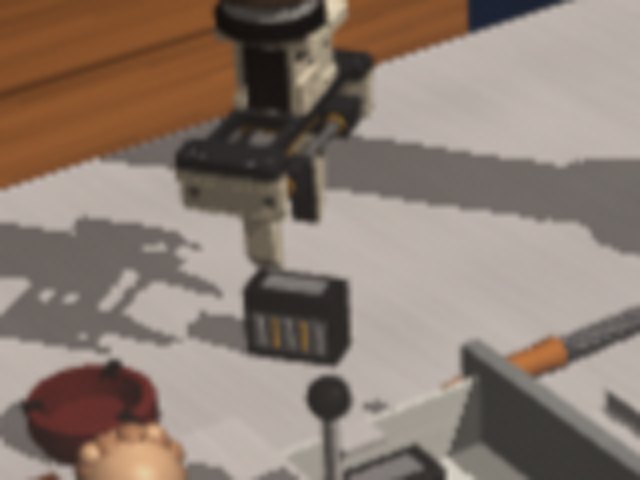

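```bash
python3 - <<'E'
from h import *
print(px("scene",(.4973,-.3777,.09)),px("scene",(.4966,-.377,.056)), pt("scene",274,170.7,.056))
E
```

```text
[270.93295089 160.31245516] [272.07457997 170.75439672] [ 0.49212477 -0.37369654  0.056     ]
```

Emit:
{"op": "send_rows", "data": {"plan": [[0, 0, 0.4, 0, 0, 0, 0.7], [0, 0, 0.4, 0, 0, 0, 0.7], [0, 0, 0.25, 0, 0, 0, 0.7], [0, 0, 0.11, 0, 0, 0, 0.7], [0, 0, 0, 0, 0, 0, 0.7], [0, 0, 0, 0, 0, 0, 0.1], [0, 0, 0, 0, 0, 0, 0.1], [0, 0, 0, 0, 0, 0, 0.1], [0, 0, 0, 0, 0, 0, 0.1], [0, 0, 0, 0, 0, 0, 0.1]]}}

```text
t: 34.75
tool_pos: [0.4967, -0.3773, 0.0312]
eef_rot: [0.0, 0.469, 0.883, -0.0]
wrist_force: [-0.2, 0.8, 2.9]
finger_gap: 0.0359
gripper_force: 34.7
```

Emit:
{"op": "send_rows", "data": {"plan": [[0, 0, -0.2, 0, 0, 0, 0.1], [0, 0, -0.4, 0, 0, 0, 0.1], [0, 0, -0.7, 0, 0, 0, 0.1], [0, 0, -0.9, 0, 0, 0, 0.1], [0, 0, -0.7, 0, 0, 0, 0.1], [0, 0, -0.4, 0, 0, 0, 0.1], [0, 0, 0, 0, 0, 0, 0.1], [0, 0, 0, 0, 0, 0, 0.1]]}}

```text
t: 35.75
tool_pos: [0.4961, -0.3767, 0.1954]
eef_rot: [-0.0, 0.469, 0.883, 0.0]
wrist_force: [0.2, 0.8, -2.6]
finger_gap: 0.0357
gripper_force: 34.7
```

```bash
python3 - <<'E'
from h import *
go(*cart(-.13,-.055),.049,87)
E
```

```text
t 35.8 tcp [ 0.4961 -0.3767  0.1954] yaw 34.12 zdir [-0.001  0.001 -1.   ] F [ 0.2  0.8 -2.6] gap 0.0357 gf 34.7
 turn az -8.81 then shift [-0.25  5.02  2.93]
```

Emit:
{"op": "send_rows", "data": {"plan": [[0, 0, 0, 0, 0, -1, 0.1], [0, 0, 0, 0, 0, -1, 0.1], [0, 0, 0, 0, 0, -1, 0.1], [0, 0, 0, 0, 0, -1, 0.1], [0, 0, 0, 0, 0, -1, 0.1], [0, 0, 0, 0, 0, -1, 0.1], [0, 0, 0, 0, 0, -1, 0.1], [0, 0, 0, 0, 0, -1, 0.1], [0, 0, 0, 0, 0, -0.8, 0.1], [0, 0, 0, 0, 0, 0, 0.1]]}}

```text
t: 37.0
tool_pos: [0.4957, -0.3766, 0.1942]
eef_rot: [-0.001, 0.027, 1.0, 0.001]
wrist_force: [-0.4, -0.6, -2.0]
finger_gap: 0.0354
gripper_force: 34.7
```

Emit:
{"op": "send_rows", "data": {"plan": [[-0.03, 0.4, 0, 0, 0, 0, 0.1], [-0.04, 0.8, 0, 0, 0, 0, 0.1], [-0.04, 0.8, 0, 0, 0, 0, 0.1], [-0.04, 0.8, 0, 0, 0, 0, 0.1], [-0.04, 0.8, 0, 0, 0, 0, 0.1], [-0.04, 0.8, 0, 0, 0, 0, 0.1], [-0.04, 0.62, 0, 0, 0, 0, 0.1], [0, 0, 0.5, 0, 0, 0, 0.1], [0, 0, 0.5, 0, 0, 0, 0.1], [0, 0, 0, 0, 0, 0, 0.1]]}}

```text
t: 38.25
tool_pos: [0.5214, -0.1252, 0.144]
eef_rot: [-0.002, 0.027, 1.0, 0.001]
wrist_force: [-0.4, -0.8, -2.4]
finger_gap: 0.0361
gripper_force: 34.7
```

```bash
python3 - <<'E'
from h import *
go(*cart(-.129,-.055),.049,87)
im=arm.capture("top");cv2.imwrite("pics/t3.png",im[:,:,::-1])
cv2.imwrite("pics/t3c.png",cv2.resize(im[180:340,260:460,::-1],None,fx=3.5,fy=3.5,interpolation=cv2.INTER_CUBIC))
E
```

```text
t 38.2 tcp [ 0.5214 -0.1252  0.144 ] yaw 86.96 zdir [-0.005  0.002 -1.   ] F [-0.4 -0.8 -2.4] gap 0.0361 gf 34.7
 turn az -0.01 then shift [-0.04 -0.03  1.9 ]
```

Emit:
{"op": "send_rows", "data": {"plan": [[0, -0.03, 0.4, 0, 0, 0, 0.1], [0, 0, 0.5, 0, 0, 0, 0.1], [0, 0, 0.4, 0, 0, 0, 0.1], [0, 0, 0.3, 0, 0, 0, 0.1], [0, 0, 0.2, 0, 0, 0, 0.1], [0, 0, 0, 0, 0, 0, 0.1], [0, 0, 0, 0, 0, 0, 0.1]]}}

```text
t: 39.17
tool_pos: [0.5241, -0.1288, 0.0564]
eef_rot: [0.001, 0.027, 1.0, -0.0]
wrist_force: [-0.9, -0.2, -1.2]
finger_gap: 0.036
gripper_force: 34.7
```

```bash
python3 - <<'E'
from h import *
go(*cart(-.129,-.055),.044,87)
E
```

```text
t 39.2 tcp [ 0.5241 -0.1288  0.0564] yaw 86.91 zdir [ 0.001 -0.    -1.   ] F [-0.9 -0.2 -1.2] gap 0.0360 gf 34.7
 turn az -0.01 then shift [0.03 0.04 0.25]
```

No contact, so lower and release.

Emit:
{"op": "send_rows", "data": {"plan": [[0, 0.03, 0.15, 0, 0, 0, 0.1], [0, 0, 0.1, 0, 0, 0, 0.1], [0, 0, 0, 0, 0, 0, 0.1], [0, 0, 0, 0, 0, 0, 0.6], [0, 0, 0, 0, 0, 0, 0.6], [0, 0, 0, 0, 0, 0, 0.6], [0, 0, -0.5, 0, 0, 0, 0.6], [0, 0, -0.9, 0, 0, 0, 0.3], [0, 0, -0.9, 0, 0, 0, 0], [0, 0, -0.5, 0, 0, 0, 0]]}}

```text
t: 40.42
tool_pos: [0.5248, -0.1275, 0.1861]
eef_rot: [0.002, 0.027, 1.0, -0.0]
wrist_force: [0.4, 0.3, -0.2]
finger_gap: 0.0296
gripper_force: 0.0
```

Emit:
{"op": "send_rows", "data": {"plan": [[1, 0, -0.3, 0, 0, 0, 0], [1, 0, 0, 0, 0, 0, 0], [1, 0, 0, 0, 0, 0, 0], [0.2, 0, 0, 0, 0, 0, 0], [0, 0, 0, 0, 0, 0, 0]]}}

```text
t: 41.05
tool_pos: [0.3642, -0.1188, 0.1989]
eef_rot: [0.001, 0.027, 1.0, -0.0]
wrist_force: [0.6, -0.1, 0.9]
finger_gap: 0.0003
gripper_force: 0.0
```

```bash
python3 - <<'E'
from h import *
im=arm.capture("top");im2=arm.capture("scene")
a=cv2.resize(im[180:330,280:430,::-1],(500,500));b=cv2.resize(im2[160:300,260:400,::-1],(300,300))
c=np.zeros((500,800,3),np.uint8);c[:,:500]=a;c[:300,500:]=b;cv2.imwrite("pics/m.png",c)
go(*cart(-.24,0),.045,87)
E
```

```text
t 41.1 tcp [ 0.3655 -0.1188  0.1988] yaw 86.94 zdir [ 0.002 -0.    -1.   ] F [-0.   1.   0.1] gap 0.0005 gf 0.0
 turn az -0.01 then shift [-0.92  1.11  3.08]
```

View pics/m.png

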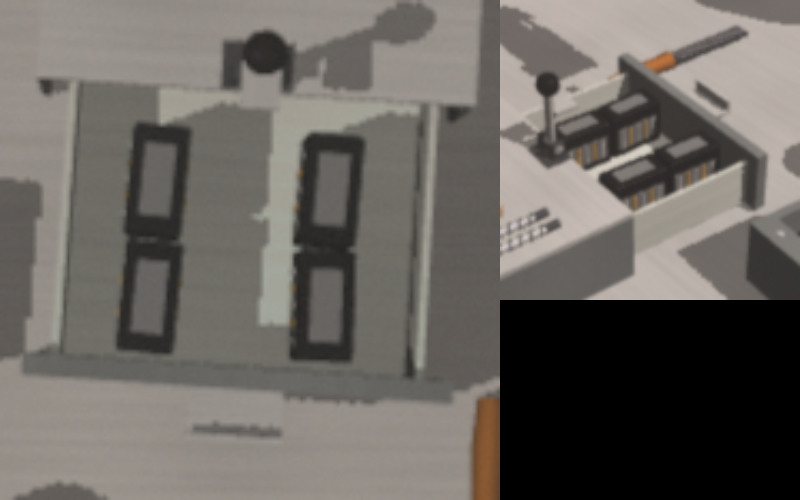

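All four cassettes stand in the drawer (tops around (155,180), (148,300), (332,190), (322,305) in the crop). Now move in front of the keeper lip to push.

Emit:
{"op": "send_rows", "data": {"plan": [[0, 0.5, 0, 0, 0, 0, 0], [-0.3, 0.61, 0, 0, 0, 0, 0], [-0.52, 0, 0.3, 0, 0, 0, 0], [0, 0, 0.7, 0, 0, 0, 0], [0, 0, 0.7, 0, 0, 0, 0], [0, 0, 0.6, 0, 0, 0, 0], [0, 0, 0.4, 0, 0, 0, 0], [0, 0, 0.18, 0, 0, 0, 0], [0, 0, 0, 0, 0, 0, 0], [0, 0, 0, 0, 0, 0, 0]]}}

```text
t: 42.4
tool_pos: [0.4087, -0.0654, 0.0549]
eef_rot: [0.001, 0.027, 1.0, -0.0]
wrist_force: [0.0, -0.5, 0.9]
finger_gap: 0.0005
gripper_force: 0.0
```

```bash
python3 - <<'E'
from h import *
go(*cart(-.0555,0),.055,87)
E
```

```text
t 42.4 tcp [ 0.4087 -0.0654  0.0549] yaw 86.92 zdir [ 0.001 -0.    -1.   ] F [ 0.  -0.5  0.9] gap 0.0005 gf 0.0
 turn az -0.01 then shift [-3.81 -0.    0.  ]
```

Emit:
{"op": "send_rows", "data": {"plan": [[-0.1, 0, 0, 0, 0, 0, 0], [-0.15, 0, 0, 0, 0, 0, 0], [-0.15, 0, 0, 0, 0, 0, 0], [-0.2, 0, 0, 0, 0, 0, 0], [-0.25, 0, 0, 0, 0, 0, 0], [-0.25, 0, 0, 0, 0, 0, 0], [-0.25, 0, 0, 0, 0, 0, 0], [-0.25, 0, 0, 0, 0, 0, 0], [-0.25, 0, 0, 0, 0, 0, 0], [-0.25, 0, 0, 0, 0, 0, 0]]}}

```text
t: 43.65
tool_pos: [0.5131, -0.071, 0.054]
eef_rot: [-0.0, 0.027, 1.0, 0.0]
wrist_force: [-4.5, 0.5, -0.5]
finger_gap: 0.0007
gripper_force: 1.8
```

Emit:
{"op": "send_rows", "data": {"plan": [[-0.25, 0, 0, 0, 0, 0, 0], [-0.25, 0, 0, 0, 0, 0, 0], [-0.25, 0, 0, 0, 0, 0, 0], [-0.25, 0, 0, 0, 0, 0, 0], [-0.2, 0, 0, 0, 0, 0, 0], [-0.15, 0, 0, 0, 0, 0, 0], [-0.1, 0, 0, 0, 0, 0, 0], [0, 0, 0, 0, 0, 0, 0]]}}

```text
t: 44.65
tool_pos: [0.5866, -0.0753, 0.0549]
eef_rot: [0.001, 0.027, 1.0, -0.0]
wrist_force: [-0.0, -0.7, 0.3]
finger_gap: 0.0005
gripper_force: 0.0
```

```bash
python3 - <<'E'
from h import *
go(*cart(-.0555,0),.055,87)
E
```

```text
t 44.6 tcp [ 0.5866 -0.0753  0.0549] yaw 86.90 zdir [ 0.003 -0.    -1.   ] F [-0.  -0.7  0.3] gap 0.0005 gf 0.0
 turn az -0.02 then shift [-0.24  0.01 -0.  ]
```

Emit:
{"op": "send_rows", "data": {"plan": [[-0.08, 0, 0, 0, 0, 0, 0], [-0.08, 0, 0, 0, 0, 0, 0], [-0.06, 0, 0, 0, 0, 0, 0], [-0.06, 0, 0, 0, 0, 0, 0], [0, 0, 0, 0, 0, 0, 0]]}}

```text
t: 45.28
tool_pos: [0.5965, -0.0758, 0.0539]
eef_rot: [-0.003, 0.027, 1.0, -0.0]
wrist_force: [-8.9, 0.5, 5.7]
finger_gap: 0.0005
gripper_force: 4.2
```

Emit:
{"op": "send_rows", "data": {"plan": [[-0.05, 0, 0, 0, 0, 0, 0], [-0.05, 0, 0, 0, 0, 0, 0], [0, 0, 0, 0, 0, 0, 0]]}}

```text
t: 45.65
tool_pos: [0.5964, -0.0758, 0.0532]
eef_rot: [-0.007, 0.027, 1.0, -0.0]
wrist_force: [-19.8, 0.7, 14.6]
finger_gap: 0.0004
gripper_force: 10.4
```

Force rises with no further motion, so the drawer is against its stop. Back off, rise, and compute the hook approach.

Emit:
{"op": "send_rows", "data": {"plan": [[0.15, 0, 0, 0, 0, 0, 0], [0.3, 0, 0, 0, 0, 0, 0], [0, 0, -0.5, 0, 0, 0, 0], [0, 0, -0.9, 0, 0, 0, 0], [0, 0, -0.9, 0, 0, 0, 0], [0, 0, -0.9, 0, 0, 0, 0], [0, 0, -0.8, 0, 0, 0, 0], [0, 0, 0, 0, 0, 0, 0]]}}

```text
t: 46.65
tool_pos: [0.5852, -0.075, 0.2589]
eef_rot: [0.005, 0.027, 1.0, -0.0]
wrist_force: [0.1, -0.7, -0.5]
finger_gap: 0.0002
gripper_force: 0.0
```

```bash
python3 - <<'E'
from h import *
go(*cart(.042,0),.160,87)
for z in(.1,.13,.16): print("lion front",RC.T@(pt("top",362,157,z)[:2]-C))
im=arm.capture("top");c=im.astype(int)
cv2.imwrite("pics/x.png",im[:,:,::-1])
k=[RC.T@(pt("scene",*uv,.175)[:2]-C) for uv in((260+546*140/300-500*140/300,160+84*140/300),)];print("knob scene",k)
E
```

```text
t 46.6 tcp [ 0.5852 -0.075   0.2589] yaw 86.91 zdir [ 0.01  -0.001 -1.   ] F [ 0.1 -0.7 -0.5] gap 0.0002 gf 0.0
 turn az -0.01 then shift [-2.2  0.   2. ]
lion front [ 0.10317933 -0.00615422]
lion front [ 0.09663613 -0.00461602]
lion front [ 0.09009293 -0.00307783]
knob scene [array([ 0.01016333, -0.00142976])]
```

Emit:
{"op": "send_rows", "data": {"plan": [[-0.5, 0, 0, 0, 0, 0, 0], [-0.6, 0, 0, 0, 0, 0, 0], [-0.6, 0, 0, 0, 0, 0, 0], [-0.5, 0, 0, 0, 0, 0, 0], [0, 0, 0, 0, 0, 0, 0], [0, 0, 0, 0, 0, 0, 0]]}}

```text
t: 47.45
tool_pos: [0.6903, -0.0806, 0.2528]
eef_rot: [-0.001, 0.027, 1.0, 0.0]
wrist_force: [-0.3, 1.0, 0.4]
finger_gap: 0.0004
gripper_force: 0.0
```

```bash
python3 - <<'E'
from h import *
go(*cart(.042,0),.160,87)
E
```

```text
t 47.5 tcp [ 0.6903 -0.0806  0.2528] yaw 86.92 zdir [-0.002  0.    -1.   ] F [-0.3  1.   0.4] gap 0.0004 gf 0.0
 turn az -0.01 then shift [-0.12  0.    1.86]
```

Emit:
{"op": "send_rows", "data": {"plan": [[-0.12, 0, 0, 0, 0, 0, 0], [0, 0, 0.5, 0, 0, 0, 0], [0, 0, 0.6, 0, 0, 0, 0], [0, 0, 0.5, 0, 0, 0, 0], [0, 0, 0.26, 0, 0, 0, 0], [0, 0, 0, 0, 0, 0, 0], [0, 0, 0, 0, 0, 0, 0]]}}

```text
t: 48.32
tool_pos: [0.6981, -0.0811, 0.1627]
eef_rot: [0.001, 0.027, 1.0, -0.0]
wrist_force: [0.4, 0.2, 0.0]
finger_gap: 0.0007
gripper_force: 0.0
```

Emit:
{"op": "send_rows", "data": {"plan": [[0.15, 0, 0, 0, 0, 0, 0], [0.15, 0, 0, 0, 0, 0, 0], [0.15, 0, 0, 0, 0, 0, 0], [0.15, 0, 0, 0, 0, 0, 0], [0.15, 0, 0, 0, 0, 0, 0], [0.15, 0, 0, 0, 0, 0, 0], [0.15, 0, 0, 0, 0, 0, 0], [0.15, 0, 0, 0, 0, 0, 0], [0.1, 0, 0, 0, 0, 0, 0], [0, 0, 0, 0, 0, 0, 0]]}}

```text
t: 49.58
tool_pos: [0.6318, -0.0775, 0.1614]
eef_rot: [-0.0, 0.027, 1.0, -0.0]
wrist_force: [0.6, 0.7, 0.8]
finger_gap: 0.0002
gripper_force: 0.1
```

```bash
python3 - <<'E'
from h import *
s=arm.sense();p=s["tool_pos"];print(RC.T@(p[:2]-C));go(*cart(-.052,0),.190,87)
im=arm.capture("scene");cv2.imwrite("pics/k.png",im[:,:,::-1])
# knob: dark round blob near the hook
m=(im.max(2)<45).astype(np.uint8);cs,_=cv2.findContours(m,cv2.RETR_EXTERNAL,cv2.CHAIN_APPROX_NONE)
for c in cs:
    (u,v),r=cv2.minEnclosingCircle(c);a=cv2.contourArea(c)
    if 15<a<250 and 230<u<350 and 150<v<270: print("blob",round(u),round(v),round(r,1),a)
for q in(1.57,1.2,1.0,.8,.6): k=.75e-1*np.array([-np.cos(q),np.sin(q)]);print(q,px("scene",(*cart(.012+k[0],0),.1+k[1])).round(1))
E
```

```text
[-0.02250145 -0.00013382]
t 49.6 tcp [ 0.6318 -0.0775  0.1614] yaw 86.92 zdir [-0.001  0.    -1.   ] F [0.6 0.7 0.8] gap 0.0002 gf 0.1
 turn az -0.01 then shift [ 0.59  0.   -0.57]
blob 280 173 9.6 66.0
blob 278 160 23.4 123.0
1.57 [281.1 199.7]
1.2 [291.4 197.7]
1.0 [296.4 198.4]
0.8 [300.8 200.1]
0.6 [304.4 202.9]
```

Emit:
{"op": "send_rows", "data": {"plan": [[0, 0, -0.4, 0, 0, 0, 0], [0, 0, -0.4, 0, 0, 0, 0], [0.3, 0, 0, 0, 0, 0, 0], [0.29, 0, 0, 0, 0, 0, 0], [0, 0, 0, 0, 0, 0, 0], [0, 0, 0.2, 0, 0, 0, 0], [0, 0, 0.2, 0, 0, 0, 0], [0, 0, 0.2, 0, 0, 0, 0], [0, 0, 0.2, 0, 0, 0, 0], [0, 0, 0.1, 0, 0, 0, 0]]}}

```text
t: 50.88
tool_pos: [0.6017, -0.0759, 0.1551]
eef_rot: [-0.001, 0.027, 1.0, 0.0]
wrist_force: [-0.7, -0.7, 2.6]
finger_gap: 0.0002
gripper_force: 1.2
```

Emit:
{"op": "send_rows", "data": {"plan": [[0, 0, 0.2, 0, 0, 0, 0], [0, 0, 0.2, 0, 0, 0, 0], [0, 0, 0.2, 0, 0, 0, 0], [0, 0, 0.1, 0, 0, 0, 0]]}}

```text
t: 51.38
tool_pos: [0.6026, -0.0759, 0.1202]
eef_rot: [-0.0, 0.027, 1.0, 0.0]
wrist_force: [-0.6, -0.0, 0.6]
finger_gap: 0.0005
gripper_force: 0.3
```

Emit:
{"op": "send_rows", "data": {"plan": [[0, 0, 0.07, 0, 0, 0, 0], [0, 0, 0.05, 0, 0, 0, 0], [0, 0, 0.03, 0, 0, 0, 0], [0, 0, 0, 0, 0, 0, 0]]}}

```text
t: 51.88
tool_pos: [0.6031, -0.0759, 0.1139]
eef_rot: [0.0, 0.027, 1.0, -0.0]
wrist_force: [0.3, -0.1, 0.2]
finger_gap: 0.0
gripper_force: 0.1
```

Emit:
{"op": "send_rows", "data": {"plan": [[0, 0, 0.05, 0, 0, 0, 0], [0, 0, 0.04, 0, 0, 0, 0], [0, 0, 0, 0, 0, 0, 0]]}}

```text
t: 52.25
tool_pos: [0.6037, -0.076, 0.1113]
eef_rot: [0.001, 0.027, 1.0, -0.0]
wrist_force: [-3.3, 0.4, 12.0]
finger_gap: 0.0003
gripper_force: 5.4
```

Emit:
{"op": "send_rows", "data": {"plan": [[0, 0, -0.2, 0, 0, 0, 0], [0, 0, -0.6, 0, 0, 0, 0], [0, 0, -0.9, 0, 0, 0, 0], [0, 0, -0.8, 0, 0, 0, 0], [0.8, 0, 0, 0, 0, 0, 0], [1, 0, 0, 0, 0, 0, 0], [1, 0, 0, 0, 0, 0, 0], [1, 0, 0, 0, 0, 0, 0], [0, 0, 0, 0, 0, 0, 0], [0, 0, 0, 0, 0, 0, 0]]}}

```text
t: 53.5
tool_pos: [0.4141, -0.0658, 0.235]
eef_rot: [0.001, 0.027, 1.0, -0.0]
wrist_force: [0.4, -0.0, 0.3]
finger_gap: 0.0005
gripper_force: 0.0
```

```bash
python3 - <<'E'
from h import *
im=arm.capture("top");im2=arm.capture("scene")
a=cv2.resize(im[80:310,280:430,::-1],(391,600));b=cv2.resize(im2[160:330,160:400,::-1],(408,289))
c=np.zeros((600,800,3),np.uint8);c[:,:391]=a;c[:289,392:]=b;cv2.imwrite("pics/m2.png",c)
for x in(-.014,-.046):print(x,px("top",(*cart(x,0),.08)).round(1),px("scene",(*cart(x,0),.08)).round(1))
print("knob closed",px("top",(*cart(-.063,0),.1)).round(1),px("scene",(*cart(-.063,0),.1)).round(1))
print("lion etc",arm.sense()["t"])
E
```

```text
-0.014 [355.  214.1] [292.7 229.8]
-0.046 [354.  229.4] [303.8 225.2]
knob closed [354.  236.7] [309.4 215.9]
lion etc 53.6
```

View pics/m2.png

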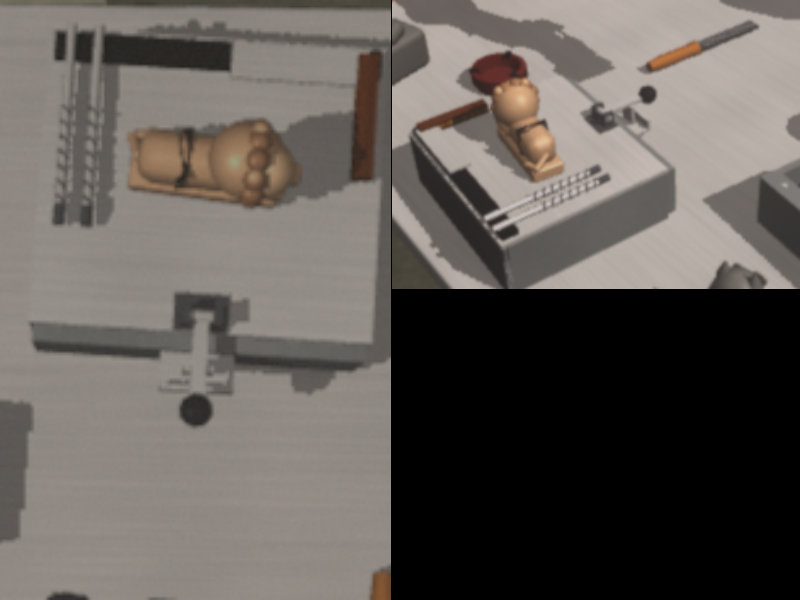

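The top view puts the knob at (355,237) against a prediction of (354,237) for a closed hook. The drawer front is level with the shut position, and the lion and ashtray are where they were. Handing in.

```bash
python3 -c "
from workcell import arm
print(arm.finish_job())"
```

```text
the job is handed in; nothing more can be done
None
```

I put all four cassettes present (three from the dock, one from the bench) in the drawer, pushed it shut, swung the hook down into the catch and handed the job in at about 54 s; the final views matched a closed hook and shut drawer, but no verdict came back.

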